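# Put the domino box away through the bay's sprung flap

## Task

Put the maple domino box away in the dark wooden storage bay: set it lengthwise in front of the bay's green sprung flap and push it in through the flap, flat on the tray, until it bears gently but definitely against the springy pad hidden under the roof. Then ease off and come out so that the box stays resting against the pad and the flap swings fully shut behind it. Never press hard on the pad (it must not take more than 17 N), and leave the tumbler, dice, card box, coasters and spinner as they are.

Things in the scene. Friction and masses are not known exactly. Their poses are not given: they have to be found in the camera images.
- domino_box: Pale maple domino box with a sliding top (it is shut and stays shut; treat the box as one solid block), 130 x 50 x 36 mm (its own x, y, z), 0.35 to 0.6 kg, loose, lying flat on the tray. Origin: centre of its underside; x along its length. Either end may go in first.
- bay: Dark wooden storage bay fixed to the tray: a lane 55 mm wide (y -27.5 to 27.5) without a floor, the box slides on the tray. Origin: on the tray in the gate plane, mid-lane; x points horizontally into the bay (pushing direction), z up. Walls 45 mm high, 6 mm thick; flared cheeks narrow from 85 mm wide at x -30 mm to the lane at x 0. The tray before them is clear. Goes back to x 285 mm.
- roof_edge (a point): Middle of the roof's front edge, top side, 130 mm past the gate. Before it the lane is open from above, so shut fingers reaching down can follow the box through the gate; behind it the roof (underside 45 mm, top 51 mm above the tray) covers the lane.
- flap_hinge (a point): Top of the flap's upright hinge, 3 mm past the gate, 33 mm to the left of mid-lane (bay +y), 41 mm up. From 10 to 66 mm past the gate the left wall stands back to y 44 mm so that the opened flap has room.
- flap (a joint): Green flap in the gate, 58 mm wide, 3 to 41 mm above the tray. 0 rad = shut; swings only inwards, to 1.55 rad, sweeping the lane up to 62 mm past the gate. Spring 0.04 N m shut, 0.16 N m fully open. Shuts by itself once neither box nor fingers stand in its sweep: lift the fingers straight up out of the lane, tips above 50 mm.
- buffer: Steel plate fixed at the lane's rear end, 279 mm past the gate (origin there, on the tray), hidden by the roof. On it rides a black rubber pad on a spring, facing the gate; its distance ahead of the plate differs each time, is not measured and must be felt. From first touch the pad gives 1 mm per 1.5 N, damped, up to 16 mm. Pressed home: at least 4 N on the pad for 0.2 s; over 17 N is too hard.
- home_zone (a point): Point on the tray, mid-lane, 160 mm past the gate: the box's centre is within 21 mm of it, before or after, when it first meets the pad. Before that, tray friction and the rubbing flap resist with a fairly steady 2 to 8 N. If the fingers then draw back slowly, the pad pushes the box back a few mm until friction holds it, still touching the pad: that is the wanted end.
- tumbler: Glass tumbler, 76 mm wide, 95 mm high, loose bystander; origin at the centre of its underside.
- die_a: Ivory-coloured die, 18 mm, loose bystander; origin at the centre of its underside.
- die_b: Second ivory-coloured die, 18 mm, loose bystander; origin at the centre of its underside.
- card_box: Blue card box, 90 x 64 x 20 mm, loose bystander; origin at the centre of its underside.
- coasters: Stack of cork coasters, 92 mm wide, 20 mm high, loose bystander; origin at the centre of its underside.
- spinner_tip (a point): Tip of the orange spinner arrow, 10 mm above the tray, 36 mm from the pivot of its round white base (90 mm wide, fixed); bystander.

How it is judged:
By the outcome, as a careful person would: the job done as asked, in the order asked, and still so for the second after the job is handed in, with the robot touching nothing.
It also fails if it takes over 72 s, if anything falls off the work surface, if the arm or the gripper's body presses on something with over 40 N, if the wrist force passes 120 N, or if a joint passes its speed limit or range.

## Robot

A 6-joint arm with a two-finger parallel gripper is mounted at the origin on the work surface. World frame = base frame: x ahead of the robot, y to its left, z up, the work surface at z = 0. Lengths are in m, angles in rad, forces in N, time in s.
With the tool pointing down it reaches from about 0.375 to 0.9 m from the base axis. Payload 3.1 kg.
Tool frame: the origin (TCP) lies midway between the tips of the shut fingers; the grasp point (between the pads) lies pinch_z behind it (pinch_z is the distance from the TCP to the grasp point, in m); y points along the fingers, z is the direction in which the jaws open and shut, and the axes are right-handed (so a half turn about y gives the same grasp; the last joint's range is limited). The gripper opens to 87 mm and grips with 3 to 60 N. Pads are 19 mm wide; open, the fingers measure 117 mm over their backs; the gripper's body (75 mm by 190 mm) begins 51 mm behind the grasp point.
Start: joints at [-1.395, 0.527, 1.433, -0, 1.181, -0.178], TCP at [0.217, -0.586, 0.223] pointing down, gripper open.
Joint ranges: [-3.08, 3.08], [-0.75, 2.2], [0.22, 2.44], [-1.43, 4.57], [0, 2.65], [-2.85, 2.85]. Speed limits (rad/s): [2.79, 2.79, 3.14, 3.14, 3.14, 3.14].

## Interface

Orientations are given as a unit quaternion [x, y, z, w].
In Python, from rig import get_obs, camera, hand_in, pinch_z gives the robot as it stands. The module is installed in compiled form; this text tells all that it offers.
- The arm moves only by the tool arm_command, never from a script. Its argument "plan" is a list of rows, each a list of 2 entries, a list of its own where there are three numbers: the shift along the world's x, y, z in units of 25 mm (1.0 is 25 mm), then the turn about the world's z in units of 5 degrees (1.0 is 5 degrees). A call has 1 to 5 rows; each row is the pose to reach, as a shift and turn from the pose commanded when the call began; what a row does not reach only later rows make up. A row lasts 1/10 s, in which the tool goes at most 50 mm and 8.59 degrees, less where a joint would pass 70% of its speed; a pose out of reach is approached as far as the arm can. A call with a gripper value outside its range is refused whole. "fingers" is the opening, from -1 (shut) to 1 (fully open), set as the call begins (left out, the last holds). The fingers move at their own pace and stop on an object; "force" is the grip in N (left out, the last holds). Time passes only in rows, so rows that repeat a pose let the fingers close. It gives the time, the measured TCP pose, the force and the opening at its end, in the units of the state.
- get_obs(): the state, without advancing time (a new reading comes with each control period).
- camera(name): name is "side" or "top" or "wrist"; returns a dict with "pixels" (480x640x3 uint8, red, green, blue), "camera_matrix" (3x3 intrinsics, pixels), "distortion" ([k1, k2, p1, p2, k3] as OpenCV has them; the pictures are not rectified), "R" (3x3) and "t" (3): a world point X has camera coordinates R X + t. Camera axes: x right, y down, z forward; pixel columns grow to the right and rows downward; lengths in m; the calibration is good to about 2 mm. A picture is of the moment at which its call begins. There is no depth.
- hand_in(): hands the job in, once; it reports no verdict.
The state is a dict: "time": time; "q": joint angles; "joint_velocities": joint speeds; "joint_torque": joint torques, N m; "position": TCP position; "tool_rot": TCP orientation; "ft_force": force on the tool from outside, world axes, zero at the start; "moment": the same for the moment, N m; "grip_width": finger opening in m.
Only numpy, scipy, OpenCV 4.12 (cv2) and the standard library are available. Lean on these libraries where they do the work, as an engineer would, in place of code of your own. Each camera call takes 0.05 s, during which the arm holds its last target.

## Working session

There is one attempt and no reset: what is moved stays moved. The work goes in short steps, Python scripts to look and compute and a tool call to move; the robot and the scene stay as the last step left them, time stands still between calls to the robot, and variables do not carry over. Pictures are saved under pics/ and viewed, and the job is handed in when it is done.

Besides the shell and the picture viewer there is one more tool, called after ">>>" as name([rows], argument=value, ...), one row to a line, values as JSON. arm_command: Moves the arm, as the interface text tells. Its arguments: {"type":"object","properties":{"plan":{"type":"array"},"fingers":{"type":"number"},"force":{"type":"number"}},"required":["plan"]}

```bash
mkdir -p pics; python3 - <<'E'
from rig import *
import cv2
print(get_obs(),pinch_z)
for n in ["side","top","wrist"]:
    c=camera(n); cv2.imwrite(f"pics/{n}0.png",c["pixels"][:,:,::-1]); print(n,c["camera_matrix"],c["distortion"],c["R"],c["t"])
E
```

```text
{'time': 0.0, 'q': array([-1.39551526e+00,  5.28494158e-01,  1.43390415e+00, -5.99083240e-06,
        1.18139890e+00, -1.78521740e-01]), 'joint_velocities': array([-8.06286087e-06, -1.27233778e-03, -7.25192452e-04, -1.20001044e-04,
       -2.60809805e-04, -2.67034729e-04]), 'joint_torque': array([ 1.23270063e-03, -4.40031374e+01, -1.76589650e+01,  6.32695528e-02,
        5.81154681e-02, -1.74234256e-04]), 'position': array([ 0.21642485, -0.58554601,  0.22155386]), 'tool_rot': array([-0.12443819,  0.69685033, -0.69529147,  0.1244368 ]), 'ft_force': array([ 0.32390136, -0.21124214, -0.1718152 ]), 'moment': array([ 0.01891532, -0.00529995,  0.03719621]), 'grip_width': 0.08706757560743432} 0.0187
side [[446.90304141   0.         329.48616212]
 [  0.         446.90304141 243.22479226]
 [  0.           0.           1.        ]] [-0.03645386  0.          0.          0.          0.        ] [[-0.88661479 -0.46230812  0.01361656]
 [-0.32069297  0.5932779  -0.73836126]
 [ 0.333272   -0.65900875 -0.67426793]] [0.47119017 0.26825549 0.73583075]
top [[580.65213266   0.         311.4731218 ]
 [  0.         580.65213266 245.71314325]
 [  0.           0.           1.        ]] [0.00289853 0.         0.         0.         0.        ] [[ 0.01471343 -0.99988518  0.0036255 ]
 [-0.99498537 -0.01499989 -0.09888944]
 [ 0.09893247 -0.00215232 -0.99509182]] [-0.0806764   0.57793278  1.19167264]
wrist [[356.15599706   0.         321.98749232]
 [  0.         356.15599706 243.89955024]
 [  0.           0.           1.        ]] [-0.06198907  0.          0.          0.          0.        ] [[ 0.34663082 -0.93799669 -0.00304681]
 [-0.89656987 -0.33227301  0.29284315]
 [-0.27569828 -0.09877679 -0.95615564]] [-0.62471101 -0.03578856  0.39261285]
```

View pics/side0.png

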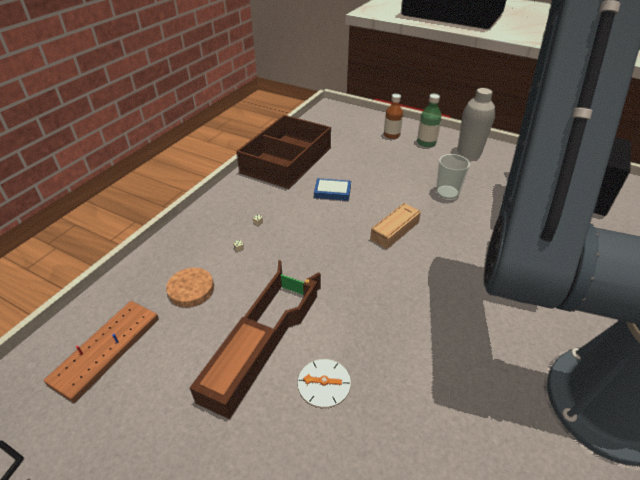

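View pics/top0.png

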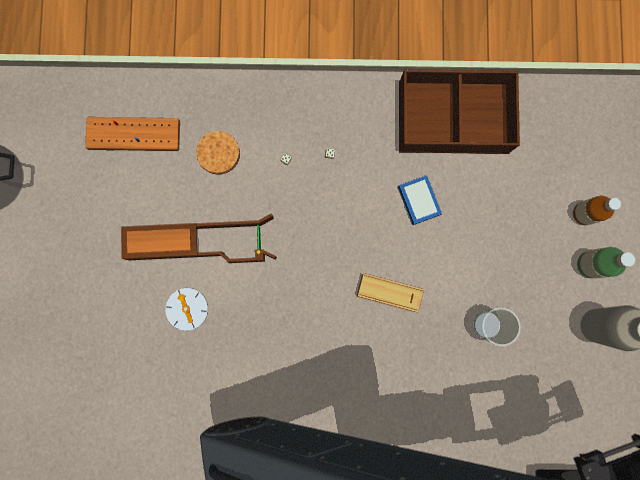

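View pics/wrist0.png

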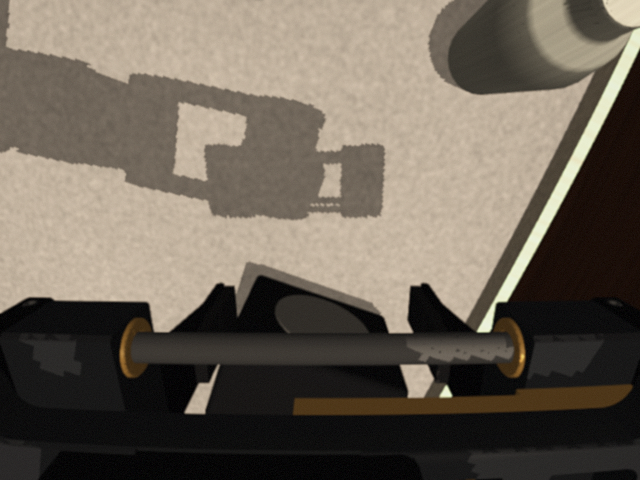

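Top view: box at about (391,293), bay gate at (259,240) with the lane running left to (122,242), hinge at (260,252), tumbler (498,325), and spinner (187,309). The side view agrees. Next I'll measure.

```bash
cat > h.py <<'E'
import numpy as np, cv2
from rig import *
def ray(c,uv,z):
    p=cv2.undistortPoints(np.array(uv,float).reshape(-1,1,2),c["camera_matrix"],np.array(c["distortion"])).reshape(-1,2)
    d=np.c_[p,np.ones(len(p))]@c["R"]; o=-c["R"].T@c["t"]
    return o+d*((np.asarray(z)-o[2])/d[:,2])[:,None]
def proj(c,X):
    return cv2.projectPoints(np.array(X,float).reshape(-1,1,3),cv2.Rodrigues(c["R"])[0],c["t"],c["camera_matrix"],np.array(c["distortion"]))[0].reshape(-1,2)
def big(m):
    cs,_=cv2.findContours(m.astype(np.uint8),cv2.RETR_EXTERNAL,cv2.CHAIN_APPROX_NONE)
    return max(cs,key=cv2.contourArea)
E
python3 - <<'E'
from h import *
c=camera("top"); im=c["pixels"]; 
cv2.imwrite("pics/topbay.png",cv2.resize(im[200:280,110:290,::-1],None,fx=4.4,fy=4.4,interpolation=cv2.INTER_CUBIC))
cv2.imwrite("pics/topbox.png",cv2.resize(im[260:350,340:540,::-1],None,fx=4,fy=4,interpolation=cv2.INTER_CUBIC))
hsv=cv2.cvtColor(im,cv2.COLOR_RGB2HSV)
def show(name,roi,lo,hi,z):
    m=cv2.inRange(hsv,lo,hi); k=np.zeros_like(m); x0,y0,x1,y1=roi; k[y0:y1,x0:x1]=m[y0:y1,x0:x1]
    ct=big(k); w=ray(c,ct.reshape(-1,2),z)[:,:2]
    r=cv2.minAreaRect((w*1000).astype(np.float32)); print(name,cv2.boundingRect(ct),r); print(cv2.boxPoints(r))
    return ct
show("box",(345,265,435,320),(12,70,110),(28,255,255),0.036)
show("roof",(115,215,200,270),(3,120,90),(14,255,255),0.051)
show("green",(250,215,270,262),(45,80,40),(85,255,255),0.041)
show("spinner",(160,285,215,335),(8,120,150),(22,255,255),0.010)
E
```

```text
box (358, 273, 66, 40) ((483.2759704589844, -236.9117431640625), (129.59986877441406, 51.34735870361328), 75.88899230957031)
[[ 442.57867 -293.49707]
 [ 492.37665 -306.01562]
 [ 523.97327 -180.32642]
 [ 474.1753  -167.80786]]
roof (121, 223, 76, 36) ((582.9226684570312, 243.88656616210938), (65.54249572753906, 153.89210510253906), 3.630396604537964)
[[545.345   318.60315]
 [555.08936 165.01985]
 [620.50037 169.16998]
 [610.756   322.7533 ]]
green (257, 224, 4, 26) ((595.67041015625, 38.74627685546875), (52.46993637084961, 5.058627128601074), 4.921690940856934)
[[569.3152    39.01546 ]
 [569.74915   33.975483]
 [622.02563   38.477093]
 [621.5917    43.51707 ]]
spinner (178, 294, 15, 29) ((445.5531921386719, 192.46546936035156), (63.61894989013672, 14.307004928588867), 24.57202911376953)
[[413.64972 185.74359]
 [419.59912 172.73224]
 [477.45667 199.18735]
 [471.50726 212.1987 ]]
```

```bash
ls -la pics
```

```text
total 2020
drwxr-xr-x 2 agent agent   4096 Dec  7 06:14 .
drwxr-xr-x 3 agent agent   4096 Dec  7 06:14 ..
-rw-r--r-- 1 agent agent 517698 Dec  7 06:14 side0.png
-rw-r--r-- 1 agent agent 513443 Dec  7 06:14 top0.png
-rw-r--r-- 1 agent agent 270206 Dec  7 06:14 topbay.png
-rw-r--r-- 1 agent agent 292386 Dec  7 06:14 topbox.png
-rw-r--r-- 1 agent agent 455218 Dec  7 06:14 wrist0.png
```

View pics/topbay.png

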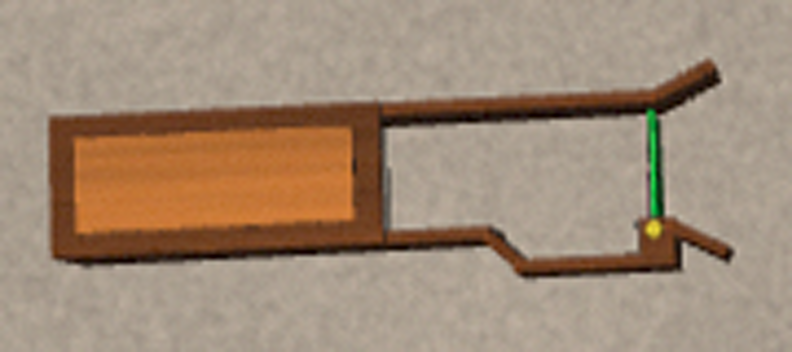

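View pics/topbox.png

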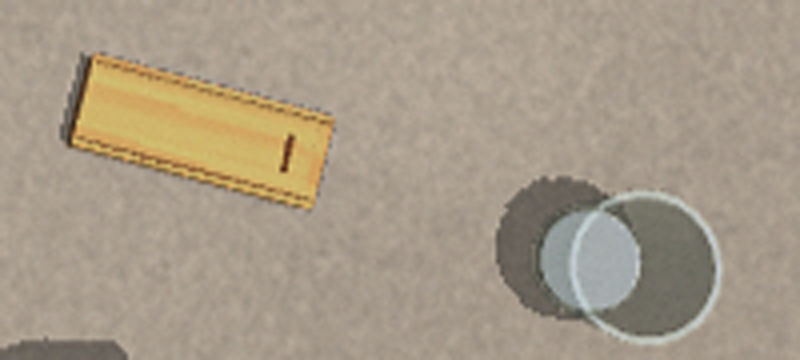

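The zooms confirm that the flap at (259,238) is shut and the yellow hinge pin is at about (258.5,252). I'll cross-check with the side view and get the bystander positions and the tool heading.

```bash
python3 - <<'E'
from h import *
from scipy.spatial.transform import Rotation as R
c=camera("side"); im=c["pixels"]; hsv=cv2.cvtColor(im,cv2.COLOR_RGB2HSV)
cv2.imwrite("pics/sidebay.png",cv2.resize(im[250:420,180:340,::-1],None,fx=3.5,fy=3.5,interpolation=cv2.INTER_CUBIC))
g=np.array([.596,.0368]); d=np.array([-.0633,.998]); l=np.array([-.998,-.0633])
P=lambda x,y,z:np.r_[g+d*x+l*y,z]
pts=[P(3,33,41),P(130,33.5,51),P(130,-33.5,51),P(285,33.5,51),P(285,-33.5,51),P(3,-25,41)]
pts=[P(*np.array(a)/1000) for a in [(3,33,41),(130,33.5,51),(130,-33.5,51),(285,33.5,51),(285,-33.5,51),(3,-25,41)]]
t=camera("top")
print("side",proj(c,pts).round(1)); print("top",proj(t,pts).round(1))
for cam,roi in ((c,(295,270,325,300)),(t,(252,245,266,258))):
    h=cv2.cvtColor(cam["pixels"],cv2.COLOR_RGB2HSV); m=cv2.inRange(h,(18,150,130),(35,255,255)); k=np.zeros_like(m);x0,y0,x1,y1=roi;k[y0:y1,x0:x1]=m[y0:y1,x0:x1]
    ys,xs=np.nonzero(k); print("yellow",xs.mean() if len(xs) else None, ys.mean() if len(xs) else None)
    if len(xs): print(ray(cam,[[xs.mean(),ys.mean()]],.041))
bp=[[.4426,-.2935,.036],[.4924,-.306,.036],[.524,-.1803,.036],[.4742,-.1678,.036]]
print("box in side",proj(c,bp).round(1))
m=cv2.inRange(hsv,(10,70,150),(28,255,255)); k=np.zeros_like(m);k[195:250,360:430]=m[195:250,360:430]
print(cv2.boundingRect(big(k)))
print("tumbler base",ray(t,[[487.5,325.5]],0),"die",ray(t,[[286,159],[330,154]],.009))
o=get_obs();r=R.from_quat(o["tool_rot"]).as_matrix();print(r.round(3))
E
```

```text
side [[306.5 284.2]
 [274.7 329.5]
 [241.8 316.7]
 [224.9 405.1]
 [188.7 388.3]
 [280.3 275.1]]
top [[258.6 252.1]
 [196.5 254.9]
 [195.5 222.7]
 [121.  258.5]
 [120.5 226.2]
 [257.5 224.4]]
yellow 306.6666666666667 280.6666666666667
[[0.56726559 0.02950336 0.041     ]]
yellow 258.0 251.5
[[0.56409888 0.03889117 0.041     ]]
box in side [[420.6 211.7]
 [402.6 202.7]
 [369.7 228.4]
 [388.2 238.7]]
(371, 203, 50, 35)
tumbler base [[ 0.41725602 -0.44853558  0.        ]] die [[ 0.7690892  -0.01410843  0.009     ]
 [ 0.78164769 -0.10936445  0.009     ]]
[[-0.938 -0.     0.346]
 [-0.346  0.001 -0.938]
 [-0.    -1.    -0.001]]
```

View pics/sidebay.png

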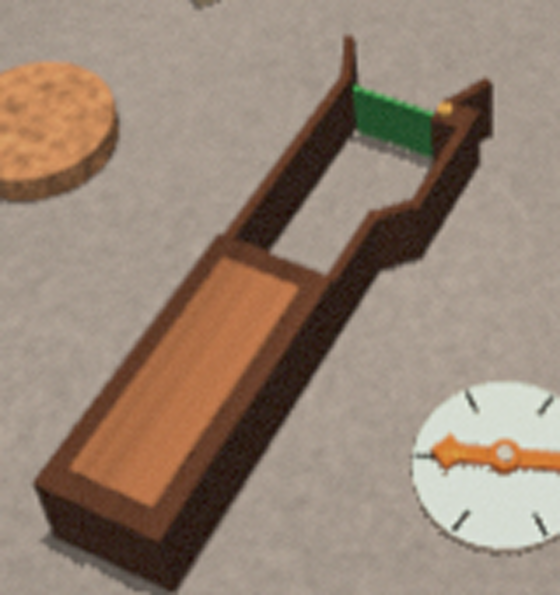

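>>> arm_command([
  [[2.1,2.8,0],2.2],
  [[4.3,5.6,0],4.4],
  [[6.4,8.4,0],6.7],
  [[8.5,11.1,0],8.9],
  [[10.68,13.94,0],11.12],
], fingers=1, force=15)

```text
time: 0.8
position: [0.3693, -0.3861, 0.2227]
tool_rot: [0.372, -0.601, 0.601, -0.372]
ft_force: [0.0, -1.1, -0.7]
grip_width: 0.0868
```

```bash
cat > st.py <<'E'
from h import *
from scipy.spatial.transform import Rotation as R
o=get_obs();r=R.from_quat(o["tool_rot"]).as_matrix()
print(o["time"],o["position"].round(4),"jaw",np.degrees(np.arctan2(r[1,2],r[0,2])).round(2),"F",o["ft_force"].round(2),"w",round(o["grip_width"],4))
E
python3 st.py
```

```text
0.8 [ 0.3693 -0.3861  0.2227] jaw -26.44 F [ 0.01 -1.13 -0.65] w 0.0868
```

>>> arm_command([
  [[1.2,1.5,0],0.7],
  [[2.4,3.0,0],1.3],
  [[3.5,4.5,0],1.9],
  [[4.56,6.0,0],2.47],
  [[4.56,6.0,0],2.47],
])

```text
time: 1.3
position: [0.4847, -0.2328, 0.2226]
tool_rot: [-0.435, 0.558, -0.557, 0.436]
ft_force: [-0.0, -0.5, -0.0]
grip_width: 0.0873
```

```bash
python3 st.py; python3 - <<'E'
from h import *
cv2.imwrite("pics/wrist1.png",camera("wrist")["pixels"][:,:,::-1])
E
```

```text
1.3 [ 0.4847 -0.2328  0.2226] jaw -13.99 F [-0.04 -0.49 -0.02] w 0.0873
```

View pics/wrist1.png

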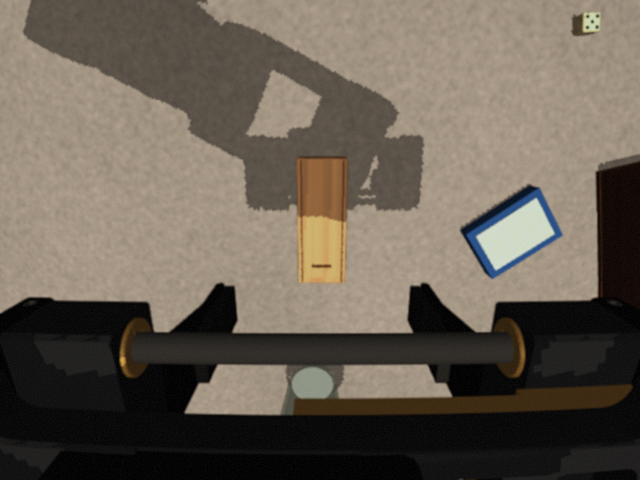

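The wrist view shows the box (298–347, 157–283) centred and aligned between the fingers. I'll lower onto it now.

>>> arm_command([
  [[-0.06,-0.1,-2.0],0],
  [[-0.06,-0.1,-4.0],0],
  [[-0.06,-0.1,-6.0],0],
  [[-0.06,-0.1,-7.6],0],
  [[-0.06,-0.1,-8.5],0],
])

```text
time: 1.85
position: [0.4787, -0.2406, 0.0069]
tool_rot: [-0.433, 0.561, -0.558, 0.432]
ft_force: [-0.2, -0.1, 1.2]
grip_width: 0.0871
```

>>> arm_command([
  [[0,0,0],0],
  [[0,0,0],0],
  [[0,0,0],0],
  [[0,0,0],0],
  [[0,0,0],0],
], fingers=-1, force=15)

```text
time: 2.35
position: [0.4817, -0.2408, 0.0115]
tool_rot: [0.433, -0.558, 0.56, -0.434]
ft_force: [0.6, 0.9, 0.4]
grip_width: 0.055
```

```bash
python3 st.py
```

```text
2.35 [ 0.4817 -0.2408  0.0115] jaw -14.41 F [0.64 0.92 0.41] w 0.055
```

>>> arm_command([
  [[0,0,0],0],
  [[0,0,0],0],
  [[0,0,0],0],
])

```text
time: 2.65
position: [0.4819, -0.2408, 0.0113]
tool_rot: [0.433, -0.558, 0.56, -0.434]
ft_force: [1.0, -0.5, 6.6]
grip_width: 0.0499
```

>>> arm_command([
  [[0,0,0.5],0],
  [[0,0,1.5],0],
  [[0,0,2.5],0],
  [[0,0,2.5],0],
  [[0,0,2.5],0],
])

```text
time: 3.15
position: [0.4807, -0.2399, 0.0726]
tool_rot: [0.433, -0.559, 0.559, -0.433]
ft_force: [-0.2, 0.7, -5.0]
grip_width: 0.0502
```

```bash
python3 st.py;  python3 - <<'E'
from h import *
t=camera("top");cv2.imwrite("pics/top1.png",t["pixels"][:,:,::-1])
cv2.imwrite("pics/wrist2.png",camera("wrist")["pixels"][:,:,::-1])
E
```

```text
3.15 [ 0.4807 -0.2399  0.0726] jaw -14.4 F [-0.19  0.71 -4.98] w 0.0502
```

View pics/wrist2.png

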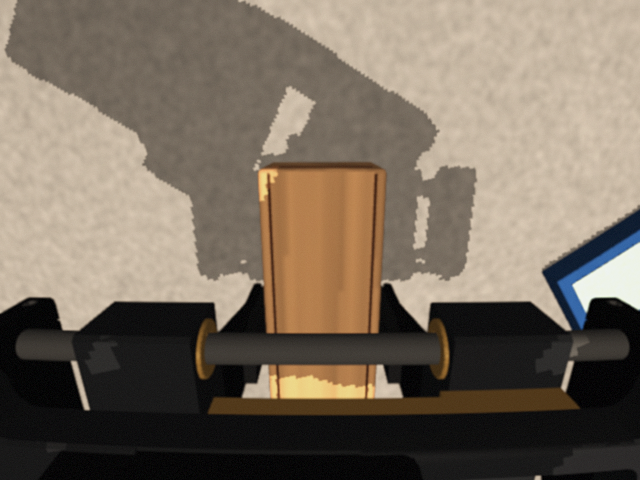

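View pics/top1.png

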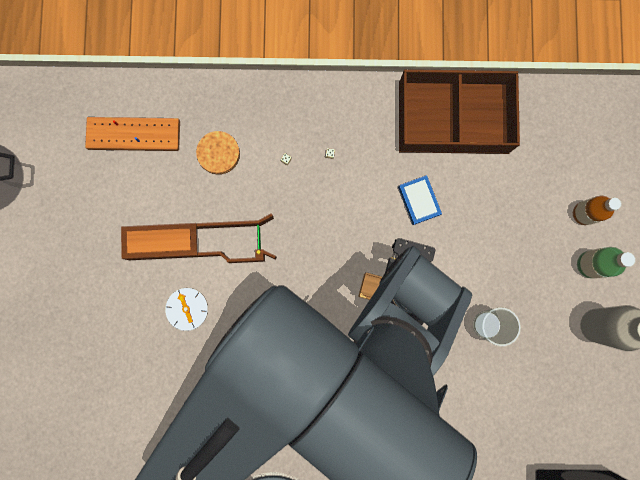

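Box is held level with about 5 N of weight, and jaw and box are aligned. I'll carry it to a point above the gate approach.

>>> arm_command([
  [[0.8,1.3,0],0.6],
  [[1.9,3.1,0],1.4],
  [[3.0,4.9,0],2.2],
  [[4.1,6.6,0],3.0],
  [[4.81,7.88,0],3.6],
])

```text
time: 3.75
position: [0.6014, -0.0407, 0.0707]
tool_rot: [0.517, -0.484, 0.482, -0.516]
ft_force: [-0.0, -1.4, -4.3]
grip_width: 0.0496
```

>>> arm_command([
  [[0,0,0],0],
  [[0,0,0],0],
  [[0,0,0],0],
])

```text
time: 4.05
position: [0.5996, -0.0435, 0.0712]
tool_rot: [0.516, -0.485, 0.483, -0.515]
ft_force: [-0.1, -0.9, -4.0]
grip_width: 0.05
```

```bash
python3 st.py;  python3 - <<'E'
from h import *
cv2.imwrite("pics/side2.png",camera("side")["pixels"][:,:,::-1])
cv2.imwrite("pics/wrist3.png",camera("wrist")["pixels"][:,:,::-1])
E
```

```text
4.05 [ 0.5996 -0.0435  0.0712] jaw 3.56 F [-0.1  -0.91 -3.97] w 0.05
```

View pics/wrist3.png

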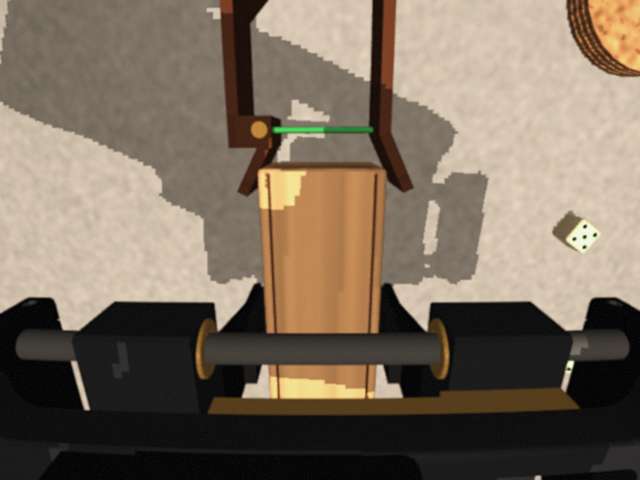

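View pics/side2.png

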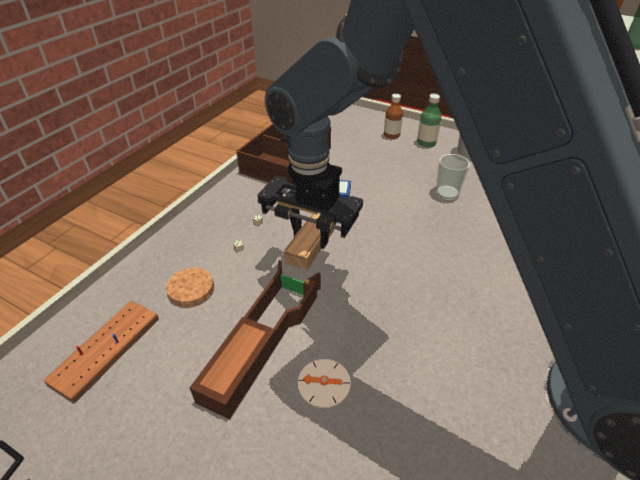

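The wrist view shows the box front end (260–386, 168) almost centred on the lane (hinge 259,129; flap end 373,129). I'll put numbers on it.

```bash
python3 - <<'E'
from h import *
c=camera("wrist"); im=c["pixels"]
w=ray(c,[[259,129],[373,129]],.041)[:,:2]; print("hinge,flapend",w.round(4),np.linalg.norm(w[0]-w[1]))
# wall top edges (z .045): inner/outer edges on rows
hsv=cv2.cvtColor(im,cv2.COLOR_RGB2HSV)
cv2.imwrite("pics/wz.png",cv2.resize(im[0:210,190:430,::-1],None,fx=3,fy=2.8,interpolation=cv2.INTER_CUBIC))
# box top front edge z: TCP z .0712, grasped at .0113 with box on tray -> top .036+.0599
b=ray(c,[[260,169],[386,169]],.0959)[:,:2]; print("box front top",b.round(4),np.linalg.norm(b[0]-b[1]))
mid=w[0]+(w[1]-w[0])*33/58; d=np.array([-.0633,.998]);l=np.array([-.998,-.0633])
print("gate mid (x=3)",mid.round(4),"box nose rel to gate x,y mm",((b.mean(0)-mid)@d*1000+3).round(1),((b.mean(0)-mid)@l*1000).round(1))
u=(w[0]-w[1]);print("bay angle from flap",np.degrees(np.arctan2(-u[0],u[1]))%360, np.degrees(np.arctan2(*(b[0]-b[1])[::-1]))-90)
E
```

```text
hinge,flapend [[0.5624 0.0367]
 [0.6216 0.0403]] 0.059285433164847634
box front top [[0.5725 0.0216]
 [0.6206 0.0245]] 0.04826129969102538
gate mid (x=3) [0.5961 0.0387] box nose rel to gate x,y mm -12.7 0.5
bay angle from flap 93.44550648731588 -266.50321610748233
```

View pics/wz.png

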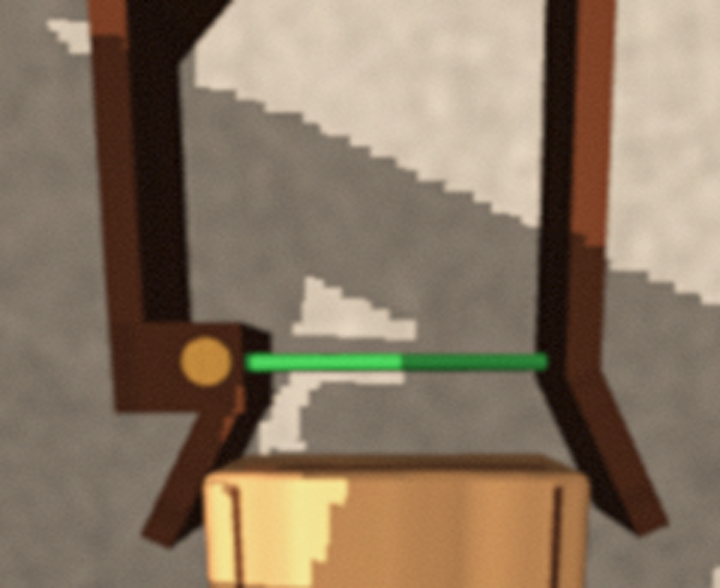

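Aligned to within 0.1° and 0.5 mm, with the nose 12.7 mm before the gate. Set it down.

>>> arm_command([
  [[0.02,0,-0.8],0],
  [[0.02,0,-1.6],0],
  [[0.02,0,-2.15],0],
  [[0.02,0,-2.36],0],
  [[0.02,0,-2.36],0],
])

```text
time: 4.7
position: [0.601, -0.0436, 0.0128]
tool_rot: [0.516, -0.485, 0.484, -0.515]
ft_force: [1.0, -0.0, -4.4]
grip_width: 0.0495
```

```bash
python3 st.py
```

```text
4.7 [ 0.601  -0.0436  0.0128] jaw 3.54 F [ 0.97 -0.01 -4.38] w 0.0495
```

>>> arm_command([
  [[0,0,-0.05],0],
  [[0,0,-0.08],0],
  [[0,0,-0.08],0],
])

```text
time: 5.0
position: [0.6021, -0.0432, 0.0122]
tool_rot: [-0.515, 0.484, -0.484, 0.516]
ft_force: [-0.4, 0.5, -3.8]
grip_width: 0.0499
```

```bash
python3 st.py
```

```text
5.0 [ 0.6021 -0.0432  0.0122] jaw 3.6 F [-0.39  0.48 -3.78] w 0.0499
```

Still carrying most of the weight, so the underside is about 0–1 mm up. I'll ease down a touch more and release.

>>> arm_command([
  [[0,0,-0.03],0],
  [[0,0,-0.06],0],
  [[0,0,-0.06],0],
])

```text
time: 5.3
position: [0.6021, -0.0432, 0.0113]
tool_rot: [-0.515, 0.484, -0.484, 0.516]
ft_force: [-2.1, 0.2, 4.8]
grip_width: 0.0499
```

>>> arm_command([
  [[0,0,0],0],
  [[0,0,0],0],
  [[0,0,0],0],
  [[0,0,0],0],
  [[0,0,0],0],
], fingers=0.5)

```text
time: 5.8
position: [0.6017, -0.0432, 0.0099]
tool_rot: [0.515, -0.484, 0.484, -0.515]
ft_force: [-0.9, 0.3, -1.0]
grip_width: 0.065
```

>>> arm_command([
  [[0,0,1.2],0],
  [[0,0,2.8],0],
  [[0,0,3.6],0],
  [[0,0,3.6],0],
])

```text
time: 6.2
position: [0.6042, -0.0437, 0.1034]
tool_rot: [-0.514, 0.482, -0.486, 0.517]
ft_force: [1.1, -0.3, -0.6]
grip_width: 0.0651
```

```bash
python3 st.py;  python3 - <<'E'
from h import *
cv2.imwrite("pics/side3.png",camera("side")["pixels"][:,:,::-1])
cv2.imwrite("pics/wrist4.png",camera("wrist")["pixels"][:,:,::-1])
E
```

```text
6.2 [ 0.6042 -0.0437  0.1034] jaw 3.6 F [ 1.09 -0.25 -0.62] w 0.0651
```

View pics/wrist4.png

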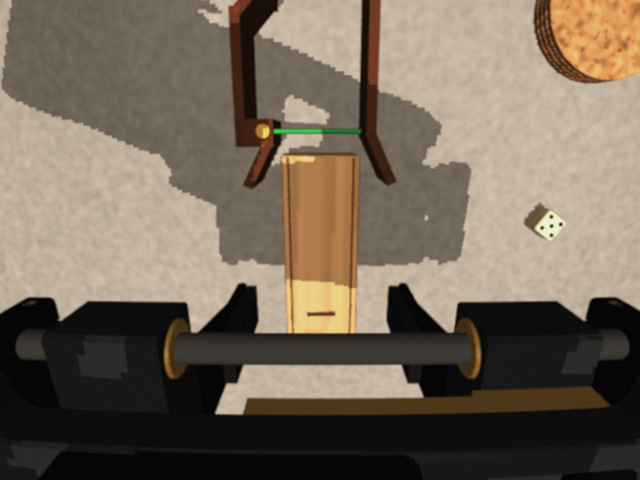

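The box sits in front of the flap (283–358, 154–335), straight. Next: shut fingers and go behind it.

>>> arm_command([
  [[0.08,-1.2,0],0],
  [[0.14,-2.6,0],0],
  [[0.16,-3.4,0],0],
  [[0.16,-3.4,0],0],
  [[0.16,-3.4,0],0],
], fingers=-1)

```text
time: 6.8
position: [0.6044, -0.1278, 0.0983]
tool_rot: [0.515, -0.486, 0.483, -0.515]
ft_force: [0.5, -0.3, 0.4]
grip_width: 0.0334
```

>>> arm_command([
  [[0,0,0],0],
  [[0,0,0],0],
  [[0,0,0],0],
  [[0,0,0],0],
])

```text
time: 7.2
position: [0.6057, -0.1274, 0.1001]
tool_rot: [-0.516, 0.484, -0.484, 0.516]
ft_force: [-0.6, -0.5, 0.5]
grip_width: 0.0036
```

```bash
python3 st.py;  python3 - <<'E'
from h import *
cv2.imwrite("pics/side4.png",camera("side")["pixels"][:,:,::-1])
cv2.imwrite("pics/wrist5.png",camera("wrist")["pixels"][:,:,::-1])
E
```

```text
7.2 [ 0.6057 -0.1274  0.1001] jaw 3.65 F [-0.61 -0.46  0.54] w 0.0036
```

View pics/wrist5.png

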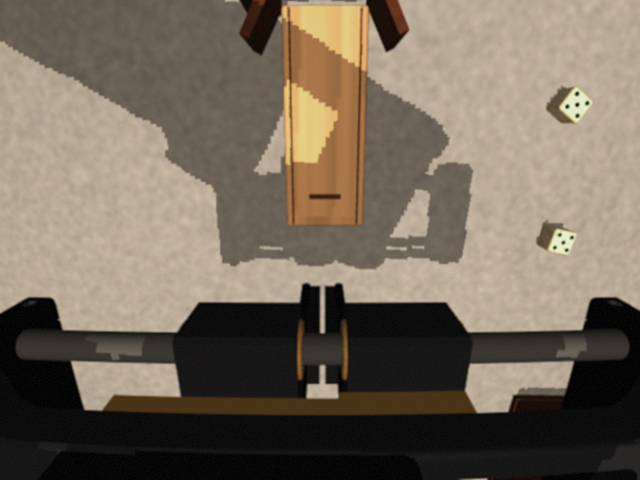

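View pics/side4.png

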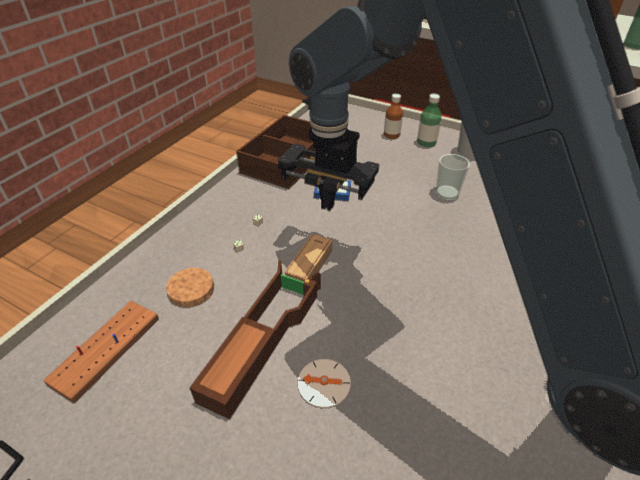

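```bash
python3 - <<'E'
from h import *
c=camera("wrist")
w=ray(c,[[289,225],[363,225],[285,6],[368,6]],.036)[:,:2]; print(w.round(4))
d=np.array([-.0625,.998]);l=np.array([-.998,-.0625]);g=np.array([.596,.0359])
print(((w-g)@d*1000).round(1),((w-g)@l*1000).round(1)); p=get_obs()["position"][:2];print((p-g)@d,(p-g)@l)
E
```

```text
[[ 0.5829 -0.1057]
 [ 0.6313 -0.1027]
 [ 0.5755  0.022 ]
 [ 0.6224  0.025 ]]
[-140.5 -140.5  -12.6  -12.5] [ 21.9 -26.6  21.4 -25.6]
-0.16406728827896025 0.0005025005802551837
```

>>> arm_command([
  [[0.06,0,-1.2],0],
  [[0.06,0,-2.5],0],
  [[0.06,0,-3.2],0],
  [[0.06,0,-3.5],0],
  [[0.06,0,-3.5],0],
], force=20)

```text
time: 7.85
position: [0.6066, -0.128, 0.0116]
tool_rot: [0.516, -0.485, 0.483, -0.515]
ft_force: [0.4, 0.2, 0.5]
grip_width: 0.0006
```

>>> arm_command([
  [[0,0,0],0],
  [[0,0,0],0],
  [[0,0,0],0],
])

```text
time: 8.15
position: [0.608, -0.1285, 0.0138]
tool_rot: [-0.515, 0.483, -0.485, 0.516]
ft_force: [-0.2, 1.1, -0.4]
grip_width: 0.0005
```

```bash
python3 st.py
```

```text
8.15 [ 0.608  -0.1285  0.0138] jaw 3.59 F [-0.23  1.12 -0.36] w 0.0005
```

Force bias is about ±1 N. I'll push along the lane (for each +1 in y, −0.062 in x).

>>> arm_command([
  [[-0.02,0.3,0],0],
  [[-0.04,0.6,0],0],
  [[-0.05,0.8,0],0],
  [[-0.062,1.0,0],0],
  [[-0.075,1.2,0],0],
])

```text
time: 8.65
position: [0.6071, -0.0997, 0.0132]
tool_rot: [-0.516, 0.482, -0.486, 0.516]
ft_force: [2.7, -10.3, -0.1]
grip_width: 0.0001
```

>>> arm_command([
  [[-0.015,0.25,0],0],
  [[-0.03,0.5,0],0],
  [[-0.046,0.75,0],0],
  [[-0.062,1.0,0],0],
  [[-0.077,1.25,0],0],
])

```text
time: 9.15
position: [0.6055, -0.0696, 0.0132]
tool_rot: [0.516, -0.482, 0.486, -0.516]
ft_force: [0.9, -9.1, 0.7]
grip_width: 0.0004
```

```bash
python3 st.py;  python3 - <<'E'
from h import *
cv2.imwrite("pics/wrist6.png",camera("wrist")["pixels"][:,:,::-1])
E
```

```text
9.15 [ 0.6055 -0.0696  0.0132] jaw 3.63 F [ 0.87 -9.11  0.66] w 0.0004
```

View pics/wrist6.png

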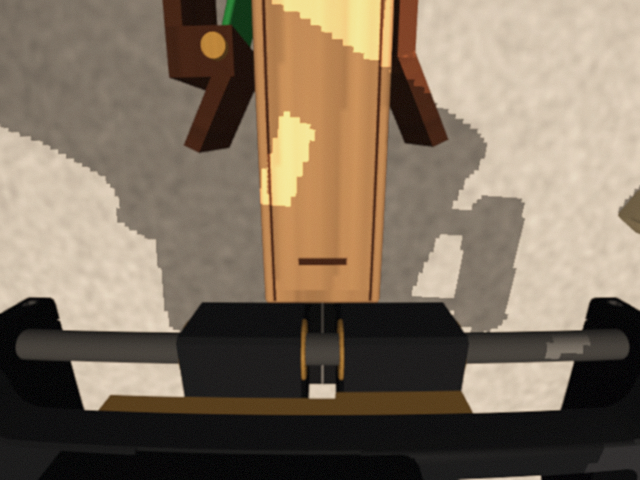

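The nose is through and the flap is swinging open (green at 235,20). Steady push of about 9 N; continuing with a slight lateral correction.

>>> arm_command([
  [[-0.025,0.25,0],0],
  [[-0.05,0.5,0],0],
  [[-0.07,0.75,0],0],
  [[-0.09,1.0,0],0],
  [[-0.11,1.25,0],0],
])

```text
time: 9.7
position: [0.6023, -0.037, 0.0132]
tool_rot: [-0.515, 0.482, -0.486, 0.516]
ft_force: [-0.4, -6.7, 2.6]
grip_width: 0.0006
```

>>> arm_command([
  [[-0.02,0.25,0],0],
  [[-0.04,0.5,0],0],
  [[-0.06,0.75,0],0],
  [[-0.08,1.0,0],0],
  [[-0.1,1.25,0],0],
])

```text
time: 10.2
position: [0.5999, -0.0054, 0.0132]
tool_rot: [-0.515, 0.482, -0.486, 0.516]
ft_force: [1.0, -5.9, 1.1]
grip_width: 0.0002
```

```bash
python3 st.py;  python3 - <<'E'
from h import *
cv2.imwrite("pics/wrist7.png",camera("wrist")["pixels"][:,:,::-1])
E
```

```text
10.2 [ 0.5999 -0.0054  0.0132] jaw 3.6 F [ 0.97 -5.91  1.15] w 0.0002
```

View pics/wrist7.png

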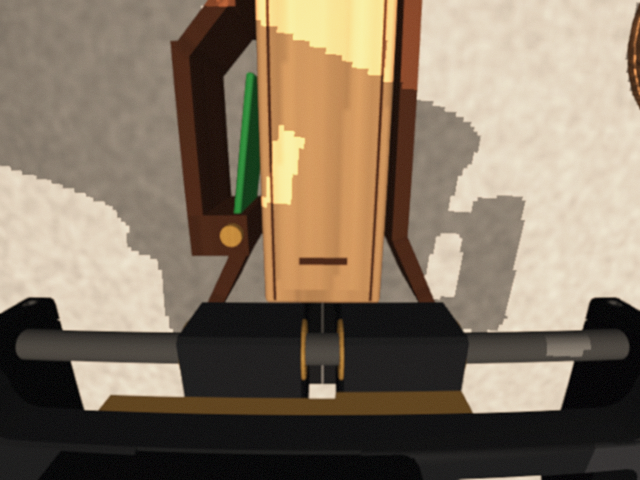

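The flap is open into its recess and the box is straight in the lane. Continuing.

>>> arm_command([
  [[-0.016,0.25,0],0],
  [[-0.032,0.5,0],0],
  [[-0.047,0.75,0],0],
  [[-0.062,1.0,0],0],
  [[-0.077,1.25,0],0],
])

```text
time: 10.75
position: [0.5981, 0.026, 0.0132]
tool_rot: [-0.515, 0.483, -0.486, 0.516]
ft_force: [2.4, -6.0, 3.0]
grip_width: 0.0006
```

>>> arm_command([
  [[-0.016,0.25,0],0],
  [[-0.032,0.5,0],0],
  [[-0.047,0.75,0],0],
  [[-0.062,1.0,0],0],
  [[-0.077,1.25,0],0],
])

```text
time: 11.25
position: [0.5964, 0.0575, 0.0132]
tool_rot: [-0.515, 0.483, -0.486, 0.516]
ft_force: [2.3, -5.3, 1.4]
grip_width: 0.0006
```

>>> arm_command([
  [[-0.015,0.2,0],0],
  [[-0.027,0.4,0],0],
  [[-0.037,0.6,0],0],
  [[-0.05,0.75,0],0],
  [[-0.055,0.85,0],0],
])

```text
time: 11.75
position: [0.5949, 0.0789, 0.0132]
tool_rot: [-0.515, 0.483, -0.485, 0.516]
ft_force: [2.9, -5.9, 2.2]
grip_width: 0.0005
```

```bash
python3 st.py
```

```text
11.75 [0.5949 0.0789 0.0132] jaw 3.62 F [ 2.87 -5.9   2.21] w 0.0005
```

>>> arm_command([
  [[-0.007,0.12,0],0],
  [[-0.015,0.24,0],0],
  [[-0.022,0.36,0],0],
  [[-0.03,0.48,0],0],
  [[-0.037,0.6,0],0],
])

```text
time: 12.25
position: [0.5935, 0.0937, 0.0132]
tool_rot: [-0.515, 0.483, -0.485, 0.516]
ft_force: [1.8, -4.9, 2.8]
grip_width: 0.0004
```

>>> arm_command([
  [[-0.003,0.05,0],0],
  [[-0.006,0.1,0],0],
  [[-0.009,0.15,0],0],
  [[-0.012,0.2,0],0],
  [[-0.015,0.24,0],0],
])

```text
time: 12.75
position: [0.5931, 0.0996, 0.0131]
tool_rot: [-0.515, 0.483, -0.485, 0.516]
ft_force: [2.6, -4.7, 2.4]
grip_width: 0.0003
```

>>> arm_command([
  [[-0.003,0.05,0],0],
  [[-0.006,0.1,0],0],
  [[-0.009,0.15,0],0],
  [[-0.012,0.2,0],0],
])

```text
time: 13.15
position: [0.5918, 0.105, 0.0129]
tool_rot: [-0.515, 0.484, -0.484, 0.516]
ft_force: [1.1, -4.9, 3.6]
grip_width: -0.0
```

>>> arm_command([
  [[-0.003,0.05,0],0],
  [[-0.006,0.1,0],0],
  [[-0.009,0.15,0],0],
  [[-0.012,0.2,0],0],
])

```text
time: 13.55
position: [0.5908, 0.1104, 0.0125]
tool_rot: [0.516, -0.484, 0.484, -0.515]
ft_force: [0.5, -4.7, 3.1]
grip_width: 0.0005
```

>>> arm_command([
  [[-0.003,0.05,0],0],
  [[-0.006,0.1,0],0],
  [[-0.009,0.15,0],0],
  [[-0.012,0.2,0],0],
])

```text
time: 13.95
position: [0.5906, 0.1154, 0.0125]
tool_rot: [0.516, -0.484, 0.484, -0.515]
ft_force: [0.5, -4.6, 4.0]
grip_width: 0.0006
```

>>> arm_command([
  [[-0.003,0.05,0],0],
  [[-0.006,0.1,0],0],
  [[-0.009,0.15,0],0],
  [[-0.012,0.2,0],0],
])

```text
time: 14.35
position: [0.5903, 0.12, 0.0125]
tool_rot: [0.516, -0.484, 0.484, -0.515]
ft_force: [1.2, -7.0, 3.8]
grip_width: 0.0006
```

>>> arm_command([
  [[-0.003,0.05,0],0],
  [[-0.006,0.1,0],0],
  [[-0.009,0.15,0],0],
])

```text
time: 14.65
position: [0.5903, 0.1227, 0.0126]
tool_rot: [0.516, -0.483, 0.484, -0.515]
ft_force: [0.5, -10.6, 4.0]
grip_width: 0.0006
```

Rising from 4.7 to 10.6 N over 4 mm: the pad is met. Holding to read it.

>>> arm_command([
  [[0,0,0],0],
  [[0,0,0],0],
  [[0,0,0],0],
])

```text
time: 14.95
position: [0.5903, 0.1228, 0.0125]
tool_rot: [0.516, -0.483, 0.484, -0.515]
ft_force: [0.3, -8.8, 4.5]
grip_width: 0.0005
```

```bash
python3 st.py
```

```text
14.95 [0.5903 0.1228 0.0125] jaw 3.64 F [ 0.34 -8.77  4.53] w 0.0005
```

>>> arm_command([
  [[-0.002,0.04,0],0],
  [[-0.004,0.07,0],0],
  [[-0.006,0.1,0],0],
  [[-0.006,0.1,0],0],
  [[-0.006,0.1,0],0],
])

```text
time: 15.45
position: [0.5902, 0.1244, 0.0125]
tool_rot: [0.517, -0.483, 0.484, -0.515]
ft_force: [0.7, -11.0, 3.4]
grip_width: 0.0003
```

>>> arm_command([
  [[0,0,0],0],
  [[0,0,0],0],
])

```text
time: 15.65
position: [0.5902, 0.1244, 0.0126]
tool_rot: [0.517, -0.483, 0.484, -0.515]
ft_force: [0.2, -11.5, 4.1]
grip_width: 0.0006
```

```bash
python3 st.py
```

```text
15.65 [0.5902 0.1244 0.0126] jaw 3.67 F [  0.16 -11.45   4.08] w 0.0006
```

Pad load is about 6.6 N or more, held steadily for more than 0.4 s. Easing off slowly.

>>> arm_command([
  [[0.001,-0.02,0],0],
  [[0.002,-0.04,0],0],
  [[0.004,-0.06,0],0],
  [[0.005,-0.08,0],0],
  [[0.006,-0.1,0],0],
])

```text
time: 16.15
position: [0.5901, 0.1242, 0.0125]
tool_rot: [-0.515, 0.484, -0.484, 0.515]
ft_force: [0.6, -4.3, 2.1]
grip_width: 0.0003
```

>>> arm_command([
  [[0.001,-0.02,0],0],
  [[0.002,-0.04,0],0],
  [[0.004,-0.06,0],0],
  [[0.005,-0.08,0],0],
  [[0.006,-0.1,0],0],
])

```text
time: 16.65
position: [0.59, 0.1219, 0.0123]
tool_rot: [0.515, -0.484, 0.484, -0.515]
ft_force: [0.6, -0.5, 1.6]
grip_width: 0.0003
```

>>> arm_command([
  [[0.001,-0.02,0],0],
  [[0.002,-0.04,0],0],
  [[0.004,-0.06,0],0],
  [[0.005,-0.08,0],0],
  [[0.006,-0.1,0],0],
])

```text
time: 17.15
position: [0.5901, 0.1193, 0.0124]
tool_rot: [0.516, -0.484, 0.484, -0.515]
ft_force: [-0.5, -0.2, 0.3]
grip_width: 0.0006
```

```bash
python3 st.py
```

```text
17.15 [0.5901 0.1193 0.0124] jaw 3.6 F [-0.46 -0.16  0.32] w 0.0006
```

Contact is released. I'll back off 2 mm, then go straight up.

>>> arm_command([
  [[0.003,-0.05,0],0],
  [[0.006,-0.1,0],0],
  [[0.006,-0.1,0.3],0],
  [[0.006,-0.1,0.9],0],
  [[0.006,-0.1,1.8],0],
])

```text
time: 17.65
position: [0.5899, 0.1165, 0.058]
tool_rot: [0.516, -0.485, 0.484, -0.515]
ft_force: [0.2, 0.1, -0.3]
grip_width: 0.0006
```

>>> arm_command([
  [[0,0,1.5],0],
  [[0,0,3.0],0],
  [[0,0,4.5],0],
  [[0,0,5.2],0],
  [[0,0,5.2],0],
])

```text
time: 18.15
position: [0.593, 0.1168, 0.1924]
tool_rot: [-0.513, 0.482, -0.486, 0.518]
ft_force: [0.6, -0.2, 0.3]
grip_width: 0.0003
```

>>> arm_command([
  [[0,-1.5,0],0],
  [[0,-3.0,0],0],
  [[0,-4.5,0],0],
  [[0,-5.4,0],0],
  [[0,-5.4,0],0],
])

```text
time: 18.65
position: [0.59, -0.0213, 0.1866]
tool_rot: [0.515, -0.485, 0.485, -0.514]
ft_force: [0.5, 0.2, -0.5]
grip_width: 0.0008
```

```bash
python3 st.py;  python3 - <<'E'
from h import *
cv2.imwrite("pics/side8.png",camera("side")["pixels"][:,:,::-1])
cv2.imwrite("pics/top8.png",camera("top")["pixels"][:,:,::-1])
cv2.imwrite("pics/wrist8.png",camera("wrist")["pixels"][:,:,::-1])
E
```

```text
18.65 [ 0.59   -0.0213  0.1866] jaw 3.36 F [ 0.51  0.22 -0.51] w 0.0008
```

View pics/wrist8.png

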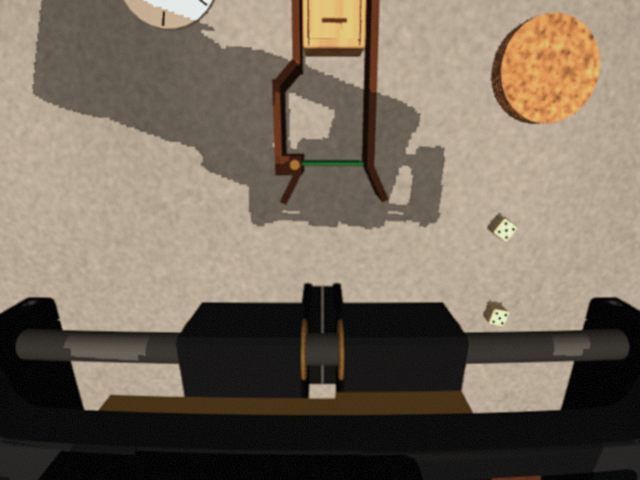

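View pics/side8.png

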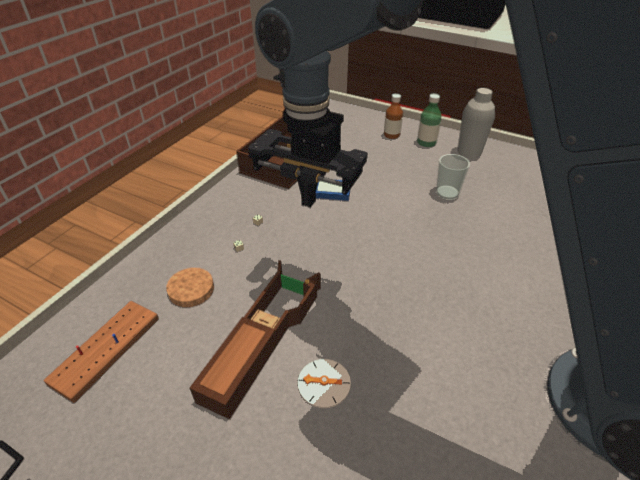

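View pics/top8.png

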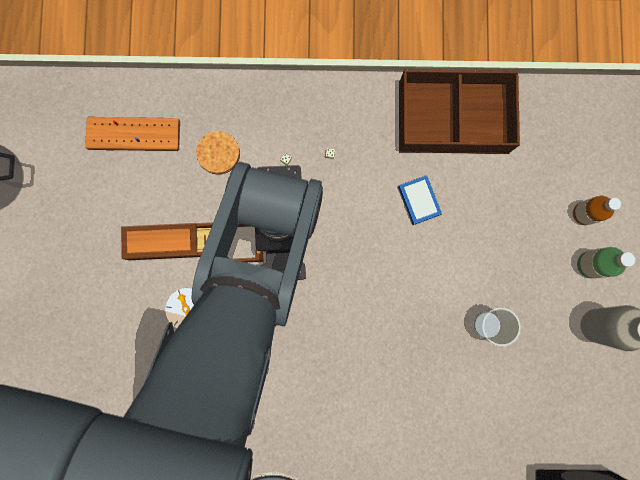

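```bash
python3 - <<'E'
from h import *
for n,uv in (("wrist",[[304,49],[363,52]]),):
    c=camera(n); w=ray(c,uv,.036)[:,:2]; g=np.array([.596,.0359]);d=np.array([-.062,.998]);print(w.round(4),((w-g)@d*1000).round(1))
    f=ray(c,[[295,165],[366,164]],.041);print(f.round(4))
a=cv2.imread("pics/top0.png").astype(int);b=cv2.imread("pics/top8.png").astype(int)
for nm,(x0,y0,x1,y1) in dict(tumbler=(470,305,525,350),card=(395,172,445,228),coaster=(194,128,242,176),dice=(320,145,340,162)).items():
    print(nm,abs(a-b)[y0:y1,x0:x1].max())
print(get_obs()["time"])
E
```

```text
[[0.5662 0.1285]
 [0.6136 0.1293]] [94.3 92.2]
[[0.5635 0.0365 0.041 ]
 [0.6237 0.0412 0.041 ]]
tumbler 30
card 29
coaster 109
dice 30
18.85
```

```bash
python3 - <<'E'
import cv2
a=cv2.imread("pics/side0.png").astype(int);b=cv2.imread("pics/side8.png").astype(int)
for nm,(x0,y0,x1,y1) in dict(coaster=(160,260,220,312),dice=(225,208,270,255),spinner=(295,375,315,385),tumbler=(435,150,470,203)).items():
    print(nm,(abs(a-b)[y0:y1,x0:x1].max(2)>40).sum())
from rig import hand_in
print(hand_in())
E
```

```text
coaster 0
dice 0
spinner 0
tumbler 0
the job is handed in; nothing more can be done
None
```

The domino box is in the bay, pressed home against the pad and left there with the flap shut. I handed the job in at about 19 s; no verdict is reported.

- **Placing:** I gripped the box across its width and set it lengthwise about 12 mm before the gate. On release it sat about 2 mm off mid-lane, to the right, and the cheeks guided it in.
- **Pushing:** With shut fingers I slid it through the flap. The wrist showed a steady 5–6 N before the pad, with brief readings of 9–10 N at the start.
- **Pad load:** The pad was met with the tool at y ≈ 0.1185 m. I held it at 11.3 N on the wrist for more than 0.4 s. That is about 6.6 N on the pad after friction, and below 12 N even if friction was nil.
- **Easing off:** I drew back slowly until the wrist force reached zero, backed off 2 mm more, then lifted straight up and moved clear.

**Last checks:**
- The flap looks fully shut in the wrist and side views, and the box's rear end is about 93 mm past the gate.
- The tumbler, card box and dice are unchanged in the pictures. The side view shows no change in the coasters or spinner. A top-view difference at the coasters is most likely the arm at the edge of that patch.
- The box still touching the pad is inferred from the force falling away during the draw-back. The pad is hidden under the roof. The camera reading of the rear end is only good to 1–2 mm, so it can't confirm this on its own.

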